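# Check the size of a dilator in the hole gauge

## Task

Find the size of the dilator that lies alone on the right-hand mat: push its shaft through the widest hole of the upright gauge first, then step down until you have pressed it against the first hole that is too small to take it. Then leave it in the smallest hole that it does pass, pushed in until its handle meets the plate, and let go. Leave the two other dilators on their mat, and do not push the jars and the tape roll about.

Things in the scene. Friction and masses are not known exactly. Their poses are not given: they have to be found in the camera images.
- gauge: hole gauge, fixed: upright steel plate 24 mm thick, 192 mm wide, top 120 mm above the table, on a grey foot 100 x 212 x 12 mm. Origin at the middle of the foot's underside; x points away from the robot, the way a rod is pushed; y toward the widest hole. Four level through holes along x, 85 mm above the table, 44 mm apart in y, widest at +y, narrowest at -y
- hole0 (a point): centre of the front mouth (robot's side) of the 31 mm hole, the widest; axes as those of the gauge. A shaft that fits has 2 mm to spare in diameter; one too thick enters no more than about 6 mm, with its chamfered nose
- hole1 (a point): centre of the front mouth (robot's side) of the 26 mm hole; axes as those of the gauge. A shaft that fits has 2 mm to spare in diameter; one too thick enters no more than about 6 mm, with its chamfered nose
- hole2 (a point): centre of the front mouth (robot's side) of the 21 mm hole; axes as those of the gauge. A shaft that fits has 2 mm to spare in diameter; one too thick enters no more than about 6 mm, with its chamfered nose
- hole3 (a point): centre of the front mouth (robot's side) of the 16 mm hole, the narrowest; axes as those of the gauge. A shaft that fits has 2 mm to spare in diameter; one too thick enters no more than about 6 mm, with its chamfered nose
- dilator_a: dilator, 160 mm long: white square handle 80 mm long, 36 x 36 mm, then a straight round steel shaft 80 mm long. The three dilators differ only in shaft diameter: 29, 24, 19 mm; which has which is not told. Origin on the axis at the shoulder (where handle and shaft meet), 18 mm above its mat; x along the shaft to the nose, roughly away from the robot. 0.2 kg
- dilator_a_nose (a point): centre of the flat end of dilator_a's nose, 80 mm from its origin; axes as its own. The last 5 mm of the shaft are chamfered; the end is 6 mm narrower than the shaft. Mass centre of the dilator: in its handle, 30 to 37 mm behind the shoulder
- dilator_b: dilator, 160 mm long: white square handle 80 mm long, 36 x 36 mm, then a straight round steel shaft 80 mm long. The three dilators differ only in shaft diameter: 29, 24, 19 mm; which has which is not told. Origin on the axis at the shoulder (where handle and shaft meet), 18 mm above its mat; x along the shaft to the nose, roughly away from the robot. 0.2 kg
- dilator_b_nose (a point): centre of the flat end of dilator_b's nose, 80 mm from its origin; axes as its own. The last 5 mm of the shaft are chamfered; the end is 6 mm narrower than the shaft. Mass centre of the dilator: in its handle, 30 to 37 mm behind the shoulder
- dilator_c: dilator, 160 mm long: white square handle 80 mm long, 36 x 36 mm, then a straight round steel shaft 80 mm long. The three dilators differ only in shaft diameter: 29, 24, 19 mm; which has which is not told. Origin on the axis at the shoulder (where handle and shaft meet), 18 mm above its mat; x along the shaft to the nose, roughly away from the robot. 0.2 kg
- dilator_c_nose (a point): centre of the flat end of dilator_c's nose, 80 mm from its origin; axes as its own. The last 5 mm of the shaft are chamfered; the end is 6 mm narrower than the shaft. Mass centre of the dilator: in its handle, 30 to 37 mm behind the shoulder
- mat_work: fixed thin black mat, 200 x 130 x 4 mm, to the right of the gauge: the dilator to be checked lies alone on it. Origin at the centre of its underside
- mat_spares: fixed thin black mat, 210 x 200 x 4 mm, to the left: the two other dilators lie on it. Origin at the centre of its underside
- red_lid_jar: a glass jar of gauze with a red lid, 74 mm across and 127 mm high; origin at the centre of its underside; a bystander
- lancet_jar: a clear jar of lancets with a white lid, 73 mm across and 127 mm high; origin at the centre of its underside; a bystander
- tape_roll: a standing roll of surgical tape, 47 mm across and 56 mm high; origin at the centre of its underside; a bystander

How it is judged:
On the way, in this order (a step that is already met when the one before it is completed fails the run):
1. the shaft of a dilator has gone through the widest hole of the gauge (nose at least 20 mm past the front face) (((x of dilator_a_nose in the frame of hole0 between 0.02 and 0.09 m and y of dilator_a_nose in the frame of hole0 between -0.01 and 0.01 m and z of dilator_a_nose in the frame of hole0 between -0.01 and 0.01 m) or (x of dilator_b_nose in the frame of hole0 between 0.02 and 0.09 m and y of dilator_b_nose in the frame of hole0 between -0.01 and 0.01 m and z of dilator_b_nose in the frame of hole0 between -0.01 and 0.01 m) or (x of dilator_c_nose in the frame of hole0 between 0.02 and 0.09 m and y of dilator_c_nose in the frame of hole0 between -0.01 and 0.01 m and z of dilator_c_nose in the frame of hole0 between -0.01 and 0.01 m))), for 0.05 s.
2. the dilator has been pressed, nose first and level, against the first hole too small for it (more than 1.5 N; nose within 7 mm of the hole's axis) (((x of dilator_a_nose in the frame of hole1 between -0.004 and 0.012 m and y of dilator_a_nose in the frame of hole1 between -0.007 and 0.007 m and z of dilator_a_nose in the frame of hole1 between -0.007 and 0.007 m and angle between the x axis of dilator_a and the x axis of gauge, either way round below 0.2 rad and contact force between dilator_a and gauge above 1.5 N) or (x of dilator_b_nose in the frame of hole2 between -0.004 and 0.012 m and y of dilator_b_nose in the frame of hole2 between -0.007 and 0.007 m and z of dilator_b_nose in the frame of hole2 between -0.007 and 0.007 m and angle between the x axis of dilator_b and the x axis of gauge, either way round below 0.2 rad and contact force between dilator_b and gauge above 1.5 N) or (x of dilator_c_nose in the frame of hole3 between -0.004 and 0.012 m and y of dilator_c_nose in the frame of hole3 between -0.007 and 0.007 m and z of dilator_c_nose in the frame of hole3 between -0.007 and 0.007 m and angle between the x axis of dilator_c and the x axis of gauge, either way round below 0.2 rad and contact force between dilator_c and gauge above 1.5 N))), for 0.05 s.
At the end, for the whole second after the job is handed in: The dilator from the right-hand mat rests in the smallest hole that it passes, its shoulder within 6 mm of the plate's front face and 7 mm of the hole's axis, at rest; the two other dilators lie on their mat, less than 20 mm from where they were (((x of dilator_a in the frame of hole0 between -0.006 and 0.003 m and y of dilator_a in the frame of hole0 between -0.007 and 0.007 m and z of dilator_a in the frame of hole0 between -0.007 and 0.007 m and angle between the x axis of dilator_a and the x axis of gauge, either way round below 0.2 rad and linear speed of dilator_a below 0.02 m/s and distance of each of dilator_b, dilator_c from where it was at the start of the episode below 0.02 m and x of dilator_b in the frame of mat_spares between -0.1 and 0.1 m and y of dilator_b in the frame of mat_spares between -0.1 and 0.1 m and x of dilator_c in the frame of mat_spares between -0.1 and 0.1 m and y of dilator_c in the frame of mat_spares between -0.1 and 0.1 m) or (x of dilator_b in the frame of hole1 between -0.006 and 0.003 m and y of dilator_b in the frame of hole1 between -0.007 and 0.007 m and z of dilator_b in the frame of hole1 between -0.007 and 0.007 m and angle between the x axis of dilator_b and the x axis of gauge, either way round below 0.2 rad and linear speed of dilator_b below 0.02 m/s and distance of each of dilator_a, dilator_c from where it was at the start of the episode below 0.02 m and x of dilator_a in the frame of mat_spares between -0.1 and 0.1 m and y of dilator_a in the frame of mat_spares between -0.1 and 0.1 m and x of dilator_c in the frame of mat_spares between -0.1 and 0.1 m and y of dilator_c in the frame of mat_spares between -0.1 and 0.1 m) or (x of dilator_c in the frame of hole2 between -0.006 and 0.003 m and y of dilator_c in the frame of hole2 between -0.007 and 0.007 m and z of dilator_c in the frame of hole2 between -0.007 and 0.007 m and angle between the x axis of dilator_c and the x axis of gauge, either way round below 0.2 rad and linear speed of dilator_c below 0.02 m/s and distance of each of dilator_a, dilator_b from where it was at the start of the episode below 0.02 m and x of dilator_a in the frame of mat_spares between -0.1 and 0.1 m and y of dilator_a in the frame of mat_spares between -0.1 and 0.1 m and x of dilator_b in the frame of mat_spares between -0.1 and 0.1 m and y of dilator_b in the frame of mat_spares between -0.1 and 0.1 m))); the robot touches nothing.
It fails at once if the red lid jar is pushed more than 30 mm (distance of red_lid_jar from where it was at the start of the episode above 0.03 m).
It fails at once if the lancet jar is pushed more than 30 mm (distance of lancet_jar from where it was at the start of the episode above 0.03 m).
It fails at once if the tape roll is pushed more than 30 mm (distance of tape_roll from where it was at the start of the episode above 0.03 m).
It also fails if it takes over 58 s, if anything falls off the work surface, if the arm or the gripper's body presses on something with over 40 N, if the wrist force passes 120 N, or if a joint passes its speed limit or range.

## Robot

A 6-joint arm with a two-finger parallel gripper is mounted at the origin on a cart in front of the work surface, level with it; the furniture and walls round the work are solid. World frame = base frame: x ahead of the robot, y to its left, z up, the work surface at z = 0. Lengths are in m, angles in rad, forces in N, time in s.
With the tool pointing down it reaches from about 0.225 to 0.875 m from the base axis. Payload 3.4 kg.
Tool frame: the origin (TCP) lies on the centre line of the jaws, within the pads' length; the fingertips stand 22 mm ahead of it and the grasp point (between the pads) lies 3 mm ahead of it; z points along the fingers, y is the line along which they close (so a half turn about z gives the same grasp; the last joint's range is limited). The gripper opens to 85 mm and grips with 20 to 120 N. Pads are 22 mm wide; open, the fingers measure 114 mm over their backs; the gripper's body (76 mm by 85 mm) begins 54 mm behind the grasp point. The pads swing forward as they close: fully open they stand 13 mm farther back than shut.
Start: joints at [-1.302, 0.276, 1.505, -0, 1.361, -0.121], TCP at [0.219, -0.532, 0.253] pointing down, gripper open.
Joint ranges: [-2.89, 2.89], [-0.75, 2.08], [0.22, 2.7], [-1.18, 4.32], [0.11, 2.71], [-2.7, 2.7]. Speed limits (rad/s): [2.57, 2.57, 3.14, 3.14, 3.14, 3.14].

## Interface

Orientations are given as a unit quaternion [w, x, y, z].
In Python, from rig import manip, probe_bus, get_image gives the robot as it stands (manip), with the cameras as plain functions and the readings (probe_bus).
- The arm moves only by the shell command python3 steer.py 'ROWS' [OPENING] [FORCE]. ROWS is rows parted by semicolons, their numbers by spaces, 1 to 5 of them, each of 4 numbers: dx, dy, dz in m, then a turn about the tool's z in rad; each row shifts and turns the commanded pose from where the row before left it, along the tool's axes as they then stand; what a row does not reach is not made up. A row lasts 1/12 s, in which the tool goes at most 0.0417 m and 0.125 rad, less where a joint would pass 70% of its speed; a pose out of reach is approached as far as the arm can. OPENING is the finger opening in m, set as the command begins (- or left out keeps the last). The fingers move at their own pace and stop on an object; FORCE is the grip in N (left out, the last holds). Time passes only in rows, so rows that do not move let the fingers close. It prints the time, the measured TCP pose, the force, the opening and the grip force at its end.
- probe_bus.get_state(): the state, without advancing time (a new reading comes with each control period).
- get_image(name): name is "scene" or "top" or "wrist"; returns a dict with "img" (400x640x3 uint8, red, green, blue), "camera_matrix" (3x3 intrinsics, pixels), "k1" (the pictures are not rectified: a ray, as slopes to the right and down, at radius r is drawn at 1 + k1 r^2 times it, then the intrinsics apply), "T" (4x4, takes a point from camera to world coordinates); the wrist camera has in their place "hand_eye" (4x4, takes a point from camera to tool coordinates, whose origin is the TCP and whose axes are the flange's). Camera axes: x right, y down, z forward; pixel columns grow to the right and rows downward; lengths in m; the calibration is good to about 2 mm. A picture is of the moment at which its call begins: read the wrist's pose just before it. There is no depth.
- manip.sign_off(): hands the job in; it is judged then, once.
The state is a dict: "clock": time; "qpos": joint angles; "qd": joint speeds; "effort": joint torques, N m; "position": TCP position; "ee_rot": TCP orientation; "contact_force": force on the tool from outside, world axes, zero at the start; "moment": the same for the moment, N m; "width": finger opening in m; "gripper_force": force on a finger pad.
Only numpy, scipy, OpenCV 4.12 (cv2) and the standard library are available. Lean on these libraries where they do the work, as an engineer would, in place of code of your own. Each camera call takes 0.05 s, during which the arm holds its last target. There are 200 camera calls.

## Working session

There is one attempt and no reset: what is moved stays moved. The work goes in short steps, Python scripts to look and compute and a shell command to move; the robot and the scene stay as the last step left them, time stands still between calls to the robot, and variables do not carry over. Pictures are saved under pics/ and viewed, at most 10 in all, crops included, and the job is handed in when it is done.

```bash
ls; mkdir -p pics
cat > h.py <<'E'
from rig import manip, probe_bus, get_image
import numpy as np, cv2
from scipy.spatial.transform import Rotation as R
def shot(n):
    s=probe_bus.get_state(); d=get_image(n)
    if n=="wrist":
        q=s["ee_rot"]; T=np.eye(4); T[:3,:3]=R.from_quat([q[1],q[2],q[3],q[0]]).as_matrix(); T[:3,3]=s["position"]
        d["T"]=T@np.array(d["hand_eye"])
    return d
def ray(d,uv):
    K=np.array(d["camera_matrix"]); uv=np.atleast_2d(np.array(uv,float))
    p=cv2.undistortPoints(uv.reshape(-1,1,2),K,np.array([d["k1"],0,0,0,0.])).reshape(-1,2)
    T=np.array(d["T"]); v=np.c_[p,np.ones(len(p))]@T[:3,:3].T
    return T[:3,3],v
def onz(d,uv,z):
    o,v=ray(d,uv); return o+v*((z-o[2])/v[:,2])[:,None]
def proj(d,P):
    T=np.array(d["T"]);K=np.array(d["camera_matrix"]); c=(np.atleast_2d(P)-T[:3,3])@T[:3,:3]
    s=c[:,:2]/c[:,2:]; r2=(s**2).sum(1,keepdims=True); s=s*(1+d["k1"]*r2)
    return s*[K[0,0],K[1,1]]+[K[0,2],K[1,2]]
E
python3 - <<'E'
from h import *
s=probe_bus.get_state(); print(s)
for n in ["top","scene","wrist"]:
    d=shot(n); cv2.imwrite(f"pics/{n}0.png",cv2.cvtColor(d["img"],cv2.COLOR_RGB2BGR)); print(n,d["k1"],np.round(d["T"],3).tolist(),np.round(d["camera_matrix"],1).tolist())
E
```

```text
pics
rig.py
steer.py
{'clock': 0.0, 'qpos': array([-1.30199930e+00,  2.76588074e-01,  1.50615405e+00,  7.50707147e-07,
        1.36071575e+00, -1.20997464e-01]), 'qd': array([-0.0011785 ,  0.00144425,  0.00029568,  0.00165706, -0.00152402,
        0.00063533]), 'effort': array([ 8.11316168e-04, -4.16766500e+01, -2.45806199e+01, -1.22761990e-04,
        1.11162223e-02, -3.41510236e-05]), 'position': array([ 0.21836055, -0.53137864,  0.2524353 ]), 'ee_rot': array([-9.30089723e-04,  9.81067164e-01,  1.93665564e-01, -6.84907885e-05]), 'contact_force': array([-0.13637   , -0.11813548, -0.40654685]), 'moment': array([-0.04565296,  0.01358837, -0.01691679]), 'gripper_force': 0.0, 'width': 0.08536224311364357}
top 0.031280060579453615 [[0.01, -0.996, 0.083, 0.499], [-1.0, -0.008, 0.024, 0.043], [-0.023, -0.084, -0.996, 1.03], [0.0, 0.0, 0.0, 1.0]] [[382.6, 0.0, 322.9], [0.0, 382.6, 198.2], [0.0, 0.0, 1.0]]
scene -0.03740790054622466 [[-0.906, 0.364, -0.216, 0.81], [0.424, 0.782, -0.457, 0.541], [0.002, -0.506, -0.863, 1.043], [0.0, 0.0, 0.0, 1.0]] [[389.4, 0.0, 318.6], [0.0, 389.4, 199.4], [0.0, 0.0, 1.0]]
wrist -0.04318800882772961 [[0.381, -0.887, -0.261, 0.285], [-0.925, -0.366, -0.106, -0.504], [-0.001, 0.282, -0.959, 0.374], [0.0, 0.0, 0.0, 1.0]] [[298.5, 0.0, 321.5], [0.0, 298.5, 201.4], [0.0, 0.0, 1.0]]
```

View pics/top0.png

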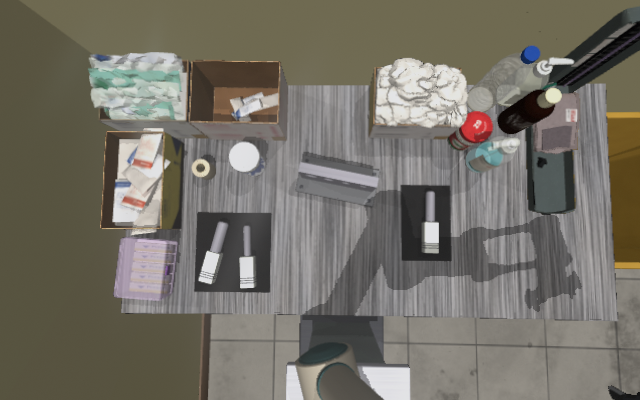

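View pics/scene0.png

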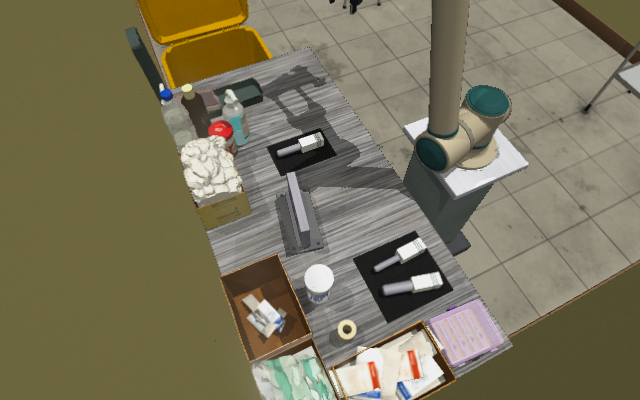

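The top view shows the right mat around (425,222) with its dilator's handle at (431,236) and nose at (430,192). The gauge is at (338,178), slightly yawed, and the spares are at (213,252) and (248,257). The scene view agrees. Next I'll measure the dilator and get a close-up of the gauge.

Run:
```python
from h import *
d=shot("top"); im=d["img"]; hsv=cv2.cvtColor(im,cv2.COLOR_RGB2HSV)
# handles: white blobs inside the mats
for nm,(u0,u1,v0,v1) in dict(work=(403,449,187,258),spL=(197,230,215,290),spR=(231,269,215,290)).items():
    m=np.zeros(im.shape[:2],np.uint8); m[v0:v1,u0:u1]=(hsv[v0:v1,u0:u1,2]>195)*255
    m=cv2.morphologyEx(m,cv2.MORPH_OPEN,np.ones((3,3)))
    c=max(cv2.findContours(m,0,1)[0],key=cv2.contourArea)
    c=c.reshape(-1,2).astype(np.float32); P=onz(d,c,0.04)[:,:2].astype(np.float32)
    print(nm,"handle",cv2.minAreaRect(P), cv2.boundingRect(c))
    m=np.zeros(im.shape[:2],np.uint8); m[v0:v1,u0:u1]=(hsv[v0:v1,u0:u1,2]>75)*255
    m=cv2.morphologyEx(m,cv2.MORPH_OPEN,np.ones((3,3)))
    c=max(cv2.findContours(m,0,1)[0],key=cv2.contourArea).reshape(-1,2).astype(np.float32)
    P=onz(d,c,0.022)[:,:2].astype(np.float32); print("  whole",cv2.minAreaRect(P))
cr=cv2.resize(im[140:215,285:395],None,fx=7,fy=7,interpolation=cv2.INTER_CUBIC)
cv2.imwrite("pics/gcrop.png",cv2.cvtColor(cr,cv2.COLOR_RGB2BGR))
```

```text
work handle ((0.49607452750205994, -0.21238818764686584), (0.03291110694408417, 0.04911055043339729), 89.2065658569336) (425, 223, 14, 20)
  whole ((0.5239611864089966, -0.21354641020298004), (0.04125503450632095, 0.16137515008449554), 89.06053161621094)
spL handle ((0.41466403007507324, 0.35457295179367065), (0.033118270337581635, 0.0510123111307621), 75.97305297851562) (202, 252, 17, 21)
  whole ((0.4393385648727417, 0.35057657957077026), (0.04594961553812027, 0.1656944751739502), 75.74919128417969)
spR handle ((0.4032233953475952, 0.2616698741912842), (0.05076536908745766, 0.030918439850211143), 1.5653889179229736) (240, 257, 13, 21)
  whole ((0.42928919196128845, 0.2637876868247986), (0.16332925856113434, 0.041982416063547134), 1.5309487581253052)
```

View pics/gcrop.png

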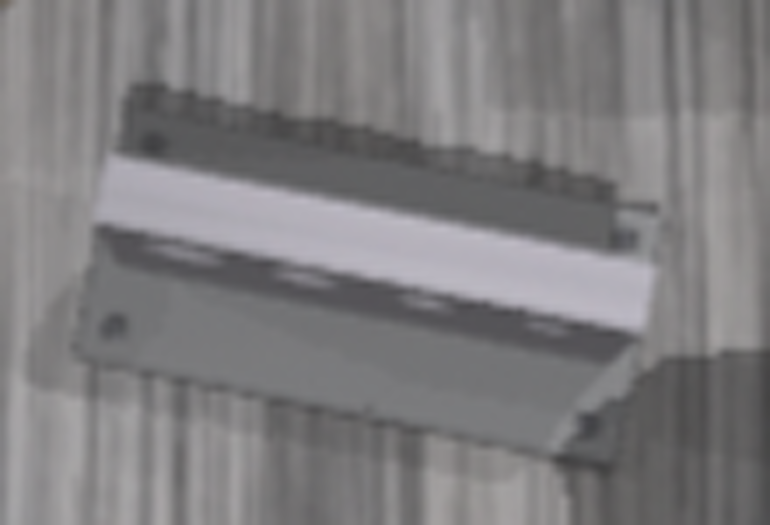

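View pics/wrist0.png

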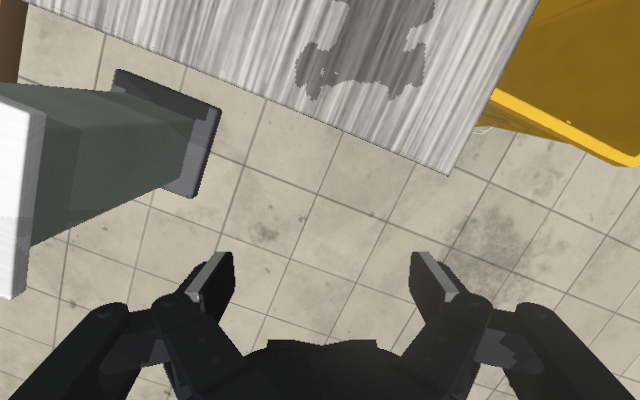

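The crop shows the plate's top face, with corners at about (112,152), (658,265), (645,333) and (95,228). The hole mouths are below it, widest on the left (+y). The wrist view doesn't show the table items yet. I'll compute the gauge pose and start turning the tool.

```bash
python3 steer.py '0 0 0 0.1; 0 0 0 0.1; 0 0 0 0.1; 0 0 0 0.105; 0.02 -0.02 0 0' 0.085 40
python3 - <<'E'
from h import *
d=shot("top")
c=np.array([(112,152),(658,265),(645,333),(95,228)])/7+[285,140]-0.43
P=onz(d,c,0.12); print(P.round(4)); print("len",np.linalg.norm(P[1]-P[0]),np.linalg.norm(P[2]-P[3]),np.linalg.norm(P[0]-P[3]),np.linalg.norm(P[1]-P[2]))
e=(P[0]-P[1]+P[3]-P[2])[:2]; print("yaw", np.arctan2(-e[0],e[1])); print("c",P.mean(0))
f=np.array([(80,352),(608,462)])/7+[285,140]-0.43; F=onz(d,f,0.012); print(F.round(4),np.linalg.norm(F[0]-F[1]))
E
```

```text
clock: 0.62
position: [0.2364, -0.5153, 0.2528]
ee_rot: [0.001, 1.0, -0.011, -0.001]
contact_force: [1.5, -0.6, -0.7]
width: 0.0847
gripper_force: 0.0
[[ 0.6639  0.1188  0.12  ]
 [ 0.6259 -0.0684  0.12  ]
 [ 0.6025 -0.0639  0.12  ]
 [ 0.6375  0.1243  0.12  ]]
len 0.1910664866215357 0.1914789083645089 0.026993963247776583 0.023798379802585624
yaw -0.19190130210460654
c [0.63247682 0.02770636 0.12      ]
[[ 0.606   0.139   0.012 ]
 [ 0.5655 -0.0625  0.012 ]] 0.20558117922375274
```

```bash
python3 steer.py '0.02 -0.025 0.005 0; 0.022 -0.026 0.005 0; 0.022 -0.026 0.005 0; 0.022 -0.026 0.005 0; 0.022 -0.026 0.005 0' | head -2;  python3 steer.py '0.022 -0.026 0.005 0; 0.022 -0.026 0.005 0; 0.022 -0.026 0.005 0; 0.022 -0.026 0.005 0; 0.022 -0.026 0.005 0'|head -2;  python3 steer.py '0.022 -0.026 0 0; 0.017 -0.02 0 0; 0 0 0 0; 0 0 0 0'
python3 - <<'E'
from h import *
d=shot("wrist"); cv2.imwrite("pics/w1.png",cv2.cvtColor(d["img"],cv2.COLOR_RGB2BGR))
E
```

```text
clock: 1.08
position: [0.3495, -0.3834, 0.228]
clock: 1.5
position: [0.4615, -0.2549, 0.2031]
clock: 1.83
position: [0.5009, -0.21, 0.203]
ee_rot: [0.0, 1.0, -0.006, -0.0]
contact_force: [0.6, -0.3, -0.4]
width: 0.0849
gripper_force: 0.0
```

View pics/w1.png

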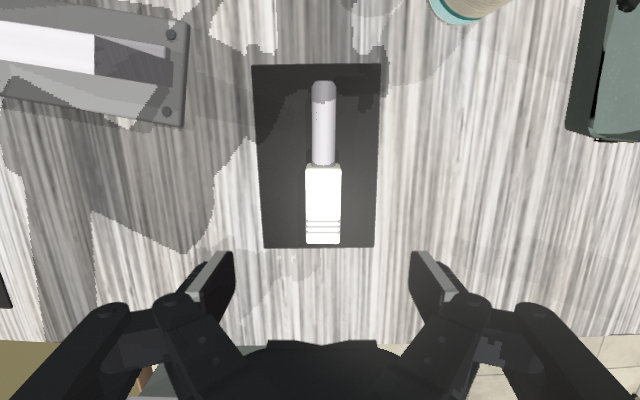

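The wrist view shows the dilator: handle from (323,243) to (323,166), nose at (323,82), shaft about 23 px wide. I'll measure it here, including the shaft width.

Run:
```python
from h import *
d=shot("wrist"); im=d["img"]; g=cv2.cvtColor(im,cv2.COLOR_RGB2GRAY)
m=np.zeros_like(g); m[68:246,285:365]=(g[68:246,285:365]>85)*255
m=cv2.morphologyEx(m,cv2.MORPH_OPEN,np.ones((3,3)))
rows={}
for v in range(76,246,6):
    u=np.where(m[v])[0]
    if len(u)>3:
        h=v>166; z=0.04 if h else 0.022
        a=onz(d,[(u[0],v)],z)[0]; b=onz(d,[(u[-1]+1,v)],z)[0]
        print(v,u[0],u[-1],"x%.4f"%a[0],"yc %.4f"%((a[1]+b[1])/2),"w %.4f"%(a[1]-b[1]))
print(onz(d,[(323,164),(323,166),(323,168)],0.04),onz(d,[(323,244)],0.04),onz(d,[(323,81)],0.022))
print(probe_bus.get_state()["position"])
```

```text
82 312 332 x0.6017 yc -0.2131 w 0.0200
88 310 334 x0.5963 yc -0.2131 w 0.0239
94 310 334 x0.5909 yc -0.2130 w 0.0240
100 310 334 x0.5854 yc -0.2129 w 0.0241
106 310 334 x0.5798 yc -0.2129 w 0.0242
112 310 334 x0.5742 yc -0.2128 w 0.0243
118 310 334 x0.5685 yc -0.2127 w 0.0245
124 310 334 x0.5628 yc -0.2127 w 0.0246
130 311 334 x0.5570 yc -0.2131 w 0.0237
136 311 334 x0.5512 yc -0.2130 w 0.0238
142 311 334 x0.5453 yc -0.2130 w 0.0240
148 310 334 x0.5394 yc -0.2124 w 0.0251
154 310 364 x0.5334 yc -0.2275 w 0.0556
160 310 364 x0.5273 yc -0.2275 w 0.0559
166 305 364 x0.5212 yc -0.2249 w 0.0613
172 303 364 x0.5185 yc -0.2232 w 0.0599
178 303 364 x0.5126 yc -0.2232 w 0.0602
184 292 364 x0.5067 yc -0.2178 w 0.0713
190 290 364 x0.5007 yc -0.2168 w 0.0737
196 291 364 x0.4946 yc -0.2172 w 0.0731
202 292 364 x0.4884 yc -0.2177 w 0.0726
208 292 364 x0.4821 yc -0.2176 w 0.0730
214 292 364 x0.4758 yc -0.2176 w 0.0735
220 293 364 x0.4694 yc -0.2181 w 0.0729
226 303 364 x0.4628 yc -0.2231 w 0.0632
232 303 364 x0.4562 yc -0.2231 w 0.0636
238 304 364 x0.4495 yc -0.2236 w 0.0629
244 308 364 x0.4427 yc -0.2257 w 0.0592
[[ 0.52597934 -0.21263917  0.04      ]
 [ 0.52404656 -0.21261713  0.04      ]
 [ 0.52210676 -0.21259502  0.04      ]] [[ 0.44252889 -0.21169245  0.04      ]] [[ 0.60248855 -0.21361307  0.022     ]]
[ 0.49985708 -0.21144381  0.20312395]
```

```bash
python3 steer.py '-0.005 0.0005 0.034 0; -0.005 0.0005 0.034 0; 0 0 0.034 0; 0 0 0.034 0; 0 0 0.022 0' 0.06 | head -3;  python3 steer.py '0 0 0.011 0; 0 0 0.005 0; 0 0 0 0; 0 0 0 0'
```

```text
clock: 2.35
position: [0.4878, -0.2125, 0.0428]
ee_rot: [-0.001, 1.0, -0.009, -0.002]
clock: 2.68
position: [0.4904, -0.213, 0.0298]
ee_rot: [0.0, 1.0, -0.008, 0.0]
contact_force: [-0.1, 0.3, -0.0]
width: 0.0601
gripper_force: 0.0
```

```bash
python3 steer.py '0 0 0 0; 0 0 0 0; 0 0 0 0; 0 0 0 0; 0 0 0 0' 0.02 60; python3 steer.py '0 0 0 0; 0 0 0 0;0 0 -0.01 0; 0 0 -0.02 0; 0 0 -0.03 0';python3 steer.py '0 0 -0.03 0; 0 0 0 0; 0 0 0 0;0 0 0 0'
python3 - <<'E'
from h import *
for i,n in enumerate(["wrist","scene"]):
    d=shot(n); im=d["img"]
    if n=="scene": im=cv2.resize(im[40:280,180:420],None,fx=2.4,fy=2.4,interpolation=cv2.INTER_CUBIC)
    cv2.imwrite(f"pics/{n}2.png",cv2.cvtColor(im,cv2.COLOR_RGB2BGR))
E
```

```text
clock: 3.1
position: [0.4913, -0.2126, 0.0307]
ee_rot: [0.001, 1.0, -0.008, 0.001]
contact_force: [-0.8, -0.7, 6.2]
width: 0.0354
gripper_force: 61.4
clock: 3.52
position: [0.4884, -0.2107, 0.0882]
ee_rot: [-0.002, 1.0, -0.007, -0.003]
contact_force: [0.1, 0.1, -0.3]
width: 0.0352
gripper_force: 60.3
clock: 3.85
position: [0.4896, -0.2115, 0.119]
ee_rot: [-0.0, 1.0, -0.008, -0.001]
contact_force: [-0.4, 0.0, -1.6]
width: 0.0352
gripper_force: 60.5
```

View pics/wrist2.png

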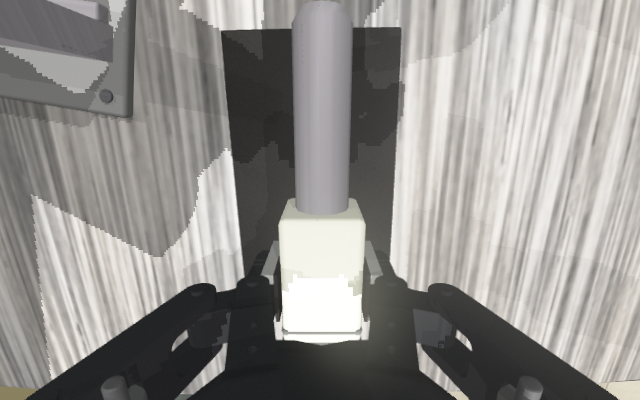

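The dilator is held square: shaft centreline at column 323, shoulder near row 208, nose at row 0. Now I'll rise, align with the gauge and look at the plate from above.

```bash
python3 steer.py '0 0 -0.03 0.06; 0 0 -0.03 0.06; 0 0 -0.03 0.056; 0 0 -0.03 0; 0 0 -0.02 0' |head -3; python3 steer.py '0 -0.025 0 0; 0 -0.03 0 0; 0 -0.03 0 0; 0 -0.03 0 0; 0 -0.03 0 0'|head -3; python3 steer.py '0 -0.03 0 0; 0 -0.03 0 0; 0 -0.03 0 0; -0.006 -0.027 0 0; 0 0 0 0' |head -3; python3 steer.py '0 0 0 0; 0 0 0 0; 0 0 0 0'
python3 - <<'E'
from h import *
d=shot("wrist"); im=d["img"]; np.save("w3.npy",im)
cv2.imwrite("pics/w3.png",cv2.cvtColor(im,cv2.COLOR_RGB2BGR))
E
```

```text
clock: 4.37
position: [0.4906, -0.2121, 0.2606]
ee_rot: [0.0, 0.995, -0.095, 0.0]
clock: 4.78
position: [0.5173, -0.0682, 0.2576]
ee_rot: [-0.0, 0.995, -0.096, -0.002]
clock: 5.2
position: [0.5333, 0.0512, 0.2573]
ee_rot: [-0.002, 0.996, -0.093, -0.002]
clock: 5.45
position: [0.534, 0.0454, 0.2585]
ee_rot: [0.0, 0.995, -0.096, -0.001]
contact_force: [0.8, 0.1, -1.3]
width: 0.0354
gripper_force: 60.6
```

View pics/w3.png

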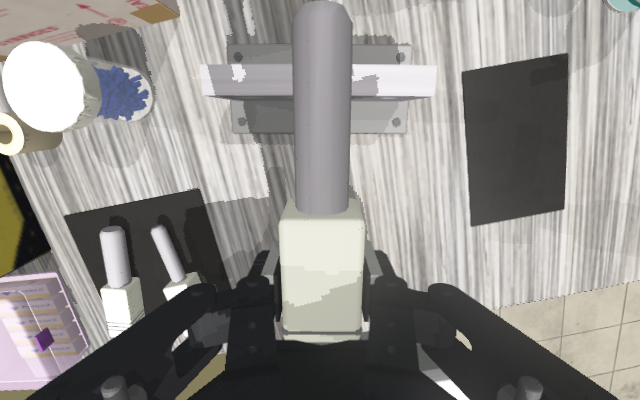

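The wrist view shows the plate's top face from about row 66 to 97 and columns 201 to 436, level in the image, so the yaw is matched. The shaft covers columns 293–353. I'll extract the edges.

Run:
```python
from h import *
d=shot("wrist"); im=d["img"]; g=cv2.cvtColor(im,cv2.COLOR_RGB2GRAY).astype(int)
for u in (215,250,275,370,400,425): print(u,"rows60-103",g[60:104,u].tolist())
for v in (75,85,92): print(v,"L",g[v,194:212].tolist(),"R",g[v,426:444].tolist())
for v in (5,20,60,120,180,200): print(v,"shaft L",g[v,286:304].tolist(),"R",g[v,342:362].tolist())
print("nose col322",g[0:12,322].tolist())
```

```text
215 rows60-103 [194, 194, 195, 196, 195, 165, 165, 165, 165, 167, 168, 166, 166, 167, 167, 166, 166, 166, 166, 163, 160, 159, 160, 161, 163, 164, 164, 164, 162, 163, 164, 165, 161, 160, 178, 154, 116, 119, 204, 208, 211, 216, 220, 223]
250 rows60-103 [133, 132, 132, 133, 152, 168, 169, 170, 171, 171, 170, 170, 169, 168, 169, 169, 169, 170, 167, 165, 162, 162, 163, 165, 167, 168, 170, 167, 166, 167, 167, 168, 165, 163, 163, 147, 91, 102, 98, 87, 88, 97, 101, 102]
275 rows60-103 [134, 134, 135, 134, 160, 170, 172, 174, 174, 175, 172, 170, 171, 172, 171, 171, 171, 171, 170, 167, 165, 165, 166, 168, 170, 172, 171, 169, 169, 169, 169, 169, 168, 165, 164, 139, 87, 87, 86, 87, 91, 98, 102, 101]
370 rows60-103 [143, 142, 143, 143, 182, 231, 240, 242, 243, 243, 243, 241, 240, 240, 239, 221, 173, 175, 174, 173, 171, 172, 174, 175, 176, 176, 175, 177, 178, 177, 177, 177, 175, 171, 173, 157, 118, 109, 124, 124, 123, 149, 167, 167]
400 rows60-103 [139, 141, 156, 188, 215, 231, 239, 241, 242, 242, 242, 242, 241, 240, 239, 239, 239, 239, 239, 239, 238, 238, 238, 239, 240, 240, 239, 242, 242, 243, 2
[... 1476 characters left out ...]
141, 141]
120 shaft L [110, 110, 110, 109, 110, 110, 110, 105, 111, 123, 130, 131, 135, 140, 143, 145, 147, 149] R [137, 135, 134, 131, 129, 127, 123, 111, 127, 174, 173, 173, 173, 174, 174, 173, 174, 174, 173, 173]
180 shaft L [138, 122, 134, 152, 142, 132, 128, 124, 142, 109, 123, 135, 137, 139, 143, 146, 150, 152] R [136, 134, 130, 129, 127, 118, 108, 147, 159, 166, 183, 207, 228, 228, 222, 223, 226, 218, 202, 199]
200 shaft L [100, 142, 162, 162, 162, 164, 151, 147, 148, 126, 120, 121, 137, 139, 141, 146, 149, 151] R [136, 133, 131, 129, 124, 113, 117, 162, 161, 162, 162, 160, 161, 160, 153, 158, 162, 151, 151, 220]
nose col322 [150, 165, 165, 167, 166, 167, 169, 169, 170, 170, 171, 171]
```

```bash
cat > ax.py <<'E'
from h import *
def axis(d,im):
    g=cv2.GaussianBlur(im,(3,3),0).astype(float)
    L=[];Rr=[]
    G=np.abs(np.diff(g,axis=1)).sum(2)
    for v in range(12,196,2):
        L.append((284+np.argmax(G[v,284:301])+1.0,v+.0)); Rr.append((344+np.argmax(G[v,344:360])+1.0,v+.0))
    def fit(p,sgn):
        p=np.array(p)
        for _ in range(6):
            c=np.polyfit(p[:,1],p[:,0],1); r=p[:,0]-np.polyval(c,p[:,1]); k=np.abs(r)<max(1.0,1.5*r.std()); p=p[k]
        pp=np.c_[np.polyval(c,[15,190]),[15,190]]-[.5,0]
        return pp,len(p),r.std()
    a,n1,s1=fit(L,1);b,n2,s2=fit(Rr,1)
    he=np.array(d["hand_eye"]); dd=dict(d); dd["T"]=he
    o,va=ray(dd,a);_,vb=ray(dd,b)
    nL=np.cross(va[0],va[1]);nR=np.cross(vb[0],vb[1]);nL/=np.linalg.norm(nL);nR/=np.linalg.norm(nR)
    ax=np.cross(nL,nR);ax/=np.linalg.norm(ax); ax*=np.sign(ax[0])
    mid=va[0]/np.linalg.norm(va[0])+vb[0]/np.linalg.norm(vb[0]); mid-=ax*(mid@ax); mid/=np.linalg.norm(mid)
    half=np.arccos(abs(nL@nR))/2; D=0.012/np.sin(half)
    P=o+mid*D
    f=lambda x:P+ax*(x-P[0])/ax[0]
    print("edges",a.tolist(),b.tolist(),n1,n2,round(s1,2),round(s2,2))
    print("axis tool",ax.round(4),"at shoulder(.032)",f(.032).round(4),"at nose(.112)",f(.112).round(4), "nose ray@col322", onz(dd,[(322,0),(322,205)],0.0087).round(4))
E
python3 - <<'E'
from ax import *
d=shot("wrist"); axis(d,d["img"]); s=probe_bus.get_state(); print(s["position"],s["ee_rot"])
F=onz(d,[(215,95.5),(250,95.7),(275,95.4),(370,95.8),(400,96.4),(425,96.9)],.12);B=onz(d,[(215,65),(250,64.5),(275,64.4),(370,64.5),(425,65.5)],.12)
for Q in(F,B):
    c=np.polyfit(Q[:,1],Q[:,0],1); print("yaw",-np.arctan(c[0]),"x at y=.0277",np.polyval(c,.0277))
E_=onz(d,[(201.5,85),(435,85)],.12); print(E_.round(4),np.linalg.norm(E_[0]-E_[1]),E_.mean(0))
E
```

```text
edges [[291.70963675267143, 15.0], [295.1743599689679, 190.0]] [[353.1832338081613, 15.0], [348.6874149653063, 190.0]] 70 75 1.05 0.31
axis tool [1.     0.0018 0.0073] at shoulder(.032) [ 0.032  -0.0001  0.0091] at nose(.112) [1.12e-01 1.00e-04 9.60e-03] nose ray@col322 [[ 1.149e-01 -1.000e-04  8.700e-03]
 [ 3.230e-02 -0.000e+00  8.700e-03]]
[0.53427695 0.04532569 0.2590917 ] [ 1.80425757e-04  9.95358136e-01 -9.62399371e-02 -1.52209117e-04]
yaw -0.1975074367821019 x at y=.0277 0.6191967459559684
yaw -0.19422475624334612 x at y=.0277 0.6437446430692151
[[ 0.6471  0.1243  0.12  ]
 [ 0.6103 -0.0647  0.12  ]] 0.19261005607770695 [0.62870395 0.02979432 0.12      ]
```

The two views agree to about 1.5 mm. The plate's yaw is -0.194 and its size checks out. The dilator axis is 9.3 mm below the TCP, level and centred. Next I'll stage in front of hole0.

```bash
python3 steer.py '-0.017 -0.023 0 0; -0.017 -0.023 0 0; -0.016 -0.0228 0 0; 0 0 0.02 0; 0 0 0.03 0' |head -3; python3 steer.py '0 0 0.03 0; 0 0 0.03 0; 0 0 0.03 0; 0 0 0.025 0; 0 0 0 0'|head -3; python3 steer.py '0 0 0 0; 0 0 0 0; 0 0 0 0'
cat > g.py <<'E'
from h import *
# gauge coordinates of the nose relative to hole0..: yaw -.194
def rel():
    s=probe_bus.get_state(); p=np.array(s["position"]); q=s["ee_rot"]; yaw=2*np.arctan2(q[2],q[1])
    y=-.194; gx=np.array([np.cos(y),np.sin(y)]); gy=np.array([-np.sin(y),np.cos(y)])
    n=p[:2]+.112*np.array([np.cos(yaw),np.sin(yaw)])
    lat=n@gy-.1503
    print("t %.2f yaw %.4f nose depth %.4f lat-h0..3 %s z-.085 %.4f F(g) %.1f %.1f %.1f"%(s["clock"],yaw,n@gx-.6025,np.round(lat-np.array([.066,.022,-.022,-.066]),4),p[2]-.0093-.085,s["contact_force"][:2]@gx,s["contact_force"][:2]@gy,s["contact_force"][2]),np.round(s["moment"],2),round(s["width"],4))
if __name__=="__main__": rel()
E
python3 g.py
```

```text
clock: 6.02
position: [0.5002, 0.1243, 0.2119]
ee_rot: [-0.001, 0.995, -0.095, 0.004]
clock: 6.43
position: [0.4946, 0.1222, 0.09]
ee_rot: [0.001, 0.995, -0.096, -0.005]
clock: 6.68
position: [0.5001, 0.1233, 0.0963]
ee_rot: [-0.0, 0.995, -0.096, 0.002]
contact_force: [0.1, 0.3, -0.6]
width: 0.0351
gripper_force: 60.7
t 6.68 yaw -0.1917 nose depth -0.0236 lat-h0..3 [0.0014 0.0454 0.0894 0.1334] z-.085 0.0020 F(g) 0.0 0.3 -0.6 [-0.    0.01  0.02] 0.0351
```

```bash
python3 steer.py '0 0 0 0; 0 0 0 0; 0 0 0 0;0 0 0 0'>/dev/null; python3 g.py;  python3 steer.py '0 0 0 0; 0 0 0 0;0 0 0 0'>/dev/null; python3 g.py
```

```text
t 7.02 yaw -0.1911 nose depth -0.0251 lat-h0..3 [0.0013 0.0453 0.0893 0.1333] z-.085 0.0006 F(g) 0.5 -0.0 -1.3 [ 0.05 -0.02 -0.02] 0.0352
t 7.27 yaw -0.1911 nose depth -0.0254 lat-h0..3 [0.0012 0.0452 0.0892 0.1332] z-.085 -0.0000 F(g) -0.8 -0.5 -1.7 [-0.05  0.01  0.  ] 0.0348
```

```bash
python3 steer.py '0 0.0012 0 0.002; 0.01 0 0 0; 0.01 0 0 0; 0.008 0 0 0;0.006 0 0 0'>/dev/null; python3 g.py;  python3 steer.py '0.006 0 0 0; 0.006 0 0 0;0 0 0 0'>/dev/null; python3 g.py
```

```text
t 7.68 yaw -0.1936 nose depth 0.0108 lat-h0..3 [-0.0002  0.0438  0.0878  0.1318] z-.085 0.0001 F(g) -0.0 0.5 -1.7 [ 0.03 -0.01 -0.07] 0.0352
t 7.93 yaw -0.1937 nose depth 0.0225 lat-h0..3 [-0.0002  0.0438  0.0878  0.1318] z-.085 -0.0001 F(g) 0.7 0.3 -1.5 [-0.03  0.01 -0.03] 0.0349
```

It enters hole0 freely. I'll go deeper, retract, then try hole1.

```bash
python3 steer.py '0.008 0 0 0; 0.008 0 0 0;0.006 0 0 0; 0 0 0 0; 0 0 0 0'>/dev/null; python3 g.py;  python3 steer.py '-0.02 0 0 0; -0.02 0 0 0;-0.02 0 0 0; -0.005 0 0 0; 0 0 0 0'>/dev/null; python3 g.py
python3 steer.py '0 0.014 0 0; 0 0.016 0 0; 0 0.014 0 0; 0 0 0 0;0 0 0 0'>/dev/null;python3 steer.py '0 0 0 0; 0 0 0 0;0 0 0 0;0 0 0 0;0 0 0 0'>/dev/null; python3 g.py
```

```text
t 8.35 yaw -0.1935 nose depth 0.0430 lat-h0..3 [-0.0003  0.0437  0.0877  0.1317] z-.085 -0.0001 F(g) -0.3 0.3 -1.9 [-0.03 -0.03  0.03] 0.0352
t 8.77 yaw -0.1923 nose depth -0.0244 lat-h0..3 [-0.0003  0.0437  0.0877  0.1317] z-.085 -0.0000 F(g) 0.3 0.7 -1.8 [ 0.01 -0.08 -0.01] 0.0349
t 9.60 yaw -0.1926 nose depth -0.0223 lat-h0..3 [-0.0438  0.0002  0.0442  0.0882] z-.085 -0.0001 F(g) 0.6 1.0 -2.0 [ 0.01 -0.05 -0.05] 0.0351
```

```bash
python3 steer.py '0.01 0 0 0; 0.01 0 0 0; 0.006 0 0 0; 0.004 0 0 0;0.004 0 0 0'>/dev/null; python3 g.py;  python3 steer.py '0.004 0 0 0; 0.006 0 0 0;0.006 0 0 0; 0.006 0 0 0;0 0 0 0'>/dev/null; python3 g.py
```

```text
t 10.02 yaw -0.1935 nose depth 0.0126 lat-h0..3 [-0.0443 -0.0003  0.0437  0.0877] z-.085 -0.0001 F(g) -0.1 0.0 -1.5 [ 0.    0.03 -0.01] 0.0354
t 10.43 yaw -0.1934 nose depth 0.0356 lat-h0..3 [-0.0442 -0.0002  0.0438  0.0878] z-.085 0.0001 F(g) 0.4 0.4 -0.3 [-0.   -0.04  0.03] 0.0351
```

Hole1 passes freely, with the nose 36 mm in. Next is hole2.

```bash
python3 steer.py '-0.02 0 0 0; -0.02 0 0 0;-0.018 0 0 0; 0 0 0 0; 0 0 0 0'>/dev/null; python3 g.py
python3 steer.py '0 0.014 0 0; 0 0.016 0 0; 0 0.014 0 0; 0 0 0 0;0 0 0 0'>/dev/null;python3 steer.py '0 0 0 0; 0 0 0 0;0 0 0 0;0 0 0 0;0 0 0 0'>/dev/null; python3 g.py
python3 steer.py '0.01 0 0 0; 0.006 0 0 0; 0.002 0 0 0; 0.002 0 0 0;0 0 0 0'>/dev/null; python3 g.py;  python3 steer.py '0.001 0 0 0; 0.001 0 0 0;0.001 0 0 0; 0 0 0 0;0 0 0 0'>/dev/null; python3 g.py
```

```text
t 10.85 yaw -0.1927 nose depth -0.0252 lat-h0..3 [-0.0442 -0.0002  0.0438  0.0878] z-.085 0.0001 F(g) 0.8 0.2 -1.1 [-0.01 -0.05  0.01] 0.0356
t 11.68 yaw -0.1925 nose depth -0.0243 lat-h0..3 [-0.0878 -0.0438  0.0002  0.0442] z-.085 -0.0000 F(g) -0.1 -0.1 -1.0 [0.04 0.01 0.02] 0.0351
t 12.10 yaw -0.1934 nose depth -0.0036 lat-h0..3 [-0.0883 -0.0443 -0.0003  0.0437] z-.085 -0.0001 F(g) 0.1 -0.1 -1.4 [ 0.01 -0.03  0.01] 0.0346
t 12.52 yaw -0.1932 nose depth -0.0013 lat-h0..3 [-0.0882 -0.0442 -0.0002  0.0438] z-.085 0.0000 F(g) -0.4 0.1 -1.6 [ 0.05  0.01 -0.02] 0.0351
```

```bash
python3 steer.py '0.0015 0 0 0; 0.0015 0 0 0; 0 0 0 0;0 0 0 0'>/dev/null; python3 g.py;  python3 steer.py '0.001 0 0 0; 0.001 0 0 0; 0 0 0 0;0 0 0 0'>/dev/null; python3 g.py;  python3 steer.py '0.001 0 0 0; 0.001 0 0 0; 0 0 0 0;0 0 0 0'>/dev/null; python3 g.py
```

```text
t 12.85 yaw -0.1932 nose depth 0.0018 lat-h0..3 [-0.0882 -0.0442 -0.0002  0.0438] z-.085 -0.0000 F(g) 0.4 -0.5 -1.9 [ 0.03  0.   -0.03] 0.0351
t 13.18 yaw -0.1931 nose depth 0.0029 lat-h0..3 [-0.0881 -0.0441 -0.0001  0.0439] z-.085 -0.0002 F(g) -2.7 1.1 -0.8 [0.23 0.32 0.16] 0.035
t 13.52 yaw -0.1931 nose depth 0.0032 lat-h0..3 [-0.088 -0.044 -0.     0.044] z-.085 -0.0003 F(g) -5.9 1.0 2.1 [0.42 0.73 0.13] 0.0349
```

It's blocked at 3 mm with the axial force rising. I'll press slightly more, confirm, then retract.

```bash
python3 steer.py '0.001 0 0 0; 0.001 0 0 0; 0 0 0 0;0 0 0 0'>/dev/null; python3 g.py;  python3 steer.py '-0.01 0 0 0; -0.02 0 0 0; 0 0 0 0;0 0 0 0;0 0 0 0'>/dev/null; python3 g.py
python3 - <<'E'
from ax import *
d=shot("wrist"); axis(d,d["img"])
E
```

```text
t 13.85 yaw -0.1930 nose depth 0.0034 lat-h0..3 [-0.088 -0.044 -0.     0.044] z-.085 -0.0004 F(g) -11.1 2.1 5.2 [0.49 0.99 0.22] 0.0352
t 14.27 yaw -0.1932 nose depth -0.0208 lat-h0..3 [-0.0883 -0.0443 -0.0003  0.0437] z-.085 0.0004 F(g) 0.2 0.9 -1.5 [ 0.03 -0.01 -0.01] 0.0351
edges [[292.7022711768811, 15.0], [295.3895652845195, 190.0]] [[354.59174387833394, 15.0], [348.10056962937114, 190.0]] 87 46 0.33 0.45
axis tool [ 0.9994  0.0095 -0.0331] at shoulder(.032) [ 0.032  -0.0002  0.0113] at nose(.112) [0.112  0.0005 0.0087] nose ray@col322 [[ 1.149e-01 -1.000e-04  8.700e-03]
 [ 3.230e-02 -0.000e+00  8.700e-03]]
```

Pressed with 11 N. Hole2 is too small, so the shaft is 24 mm, matching the picture. Back to hole1 for the final insertion.

```bash
python3 steer.py '-0.004 -0.014 0 0; 0 -0.016 0 0; 0 -0.014 0 0; 0 0 0 0;0 0 0 0'>/dev/null;python3 steer.py '0 0 0 0; 0 0 0 0;0 0 0 0;0 0 0 0;0 0 0 0'>/dev/null; python3 g.py
python3 steer.py '0.01 0 0 0; 0.01 0 0 0; 0.005 0 0 0; 0.004 0 0 0;0.004 0 0 0'>/dev/null; python3 g.py;  python3 steer.py '0.004 0 0 0; 0.006 0 0 0;0.006 0 0 0; 0.006 0 0 0;0 0 0 0'>/dev/null; python3 g.py
```

```text
t 15.15 yaw -0.1938 nose depth -0.0262 lat-h0..3 [-0.0447 -0.0007  0.0433  0.0873] z-.085 -0.0000 F(g) 0.7 0.4 -2.1 [ 0.03 -0.02 -0.  ] 0.0353
t 15.57 yaw -0.1934 nose depth 0.0075 lat-h0..3 [-0.0443 -0.0003  0.0437  0.0877] z-.085 -0.0002 F(g) 0.3 0.4 -1.2 [ 0.   -0.    0.01] 0.0354
t 15.98 yaw -0.1934 nose depth 0.0306 lat-h0..3 [-0.0442 -0.0002  0.0438  0.0878] z-.085 0.0001 F(g) 0.5 -0.1 -1.5 [-0.02  0.01  0.02] 0.0351
```

```bash
python3 steer.py '0.008 0 0 0; 0.008 0 0 0; 0.008 0 0 0; 0.006 0 0 0;0 0 0 0'>/dev/null; python3 g.py;  python3 steer.py '0.006 0 0 0; 0.004 0 0 0;0.003 0 0 0; 0.002 0 0 0;0 0 0 0'>/dev/null; python3 g.py; python3 steer.py '0.001 0 0 0; 0.001 0 0 0; 0 0 0 0; 0 0 0 0'>/dev/null; python3 g.py
```

```text
t 16.40 yaw -0.1936 nose depth 0.0609 lat-h0..3 [-0.0442 -0.0002  0.0438  0.0878] z-.085 0.0001 F(g) 0.5 -0.5 -1.5 [ 0.08  0.01 -0.01] 0.0353
t 16.82 yaw -0.1933 nose depth 0.0742 lat-h0..3 [-0.0442 -0.0002  0.0438  0.0878] z-.085 0.0000 F(g) -0.3 -1.0 -1.1 [-0.02 -0.03  0.02] 0.0349
t 17.15 yaw -0.1931 nose depth 0.0756 lat-h0..3 [-0.0441 -0.0001  0.0439  0.0879] z-.085 0.0000 F(g) -0.0 -0.4 -2.0 [-0.01 -0.01 -0.07] 0.0353
```

```bash
python3 steer.py '0.001 0 0 0; 0.001 0 0 0; 0.001 0 0 0; 0 0 0 0;0 0 0 0'>/dev/null; python3 g.py;  python3 steer.py '0.001 0 0 0; 0.001 0 0 0;0 0 0 0; 0 0 0 0'>/dev/null; python3 g.py; python3 steer.py '0.001 0 0 0; 0 0 0 0; 0 0 0 0'>/dev/null; python3 g.py
```

```text
t 17.57 yaw -0.1932 nose depth 0.0787 lat-h0..3 [-0.0442 -0.0002  0.0438  0.0878] z-.085 -0.0000 F(g) 1.0 0.1 -1.6 [ 0.04 -0.01 -0.01] 0.0353
t 17.90 yaw -0.1933 nose depth 0.0801 lat-h0..3 [-0.0442 -0.0002  0.0438  0.0878] z-.085 -0.0002 F(g) -1.7 -0.3 -1.3 [ 0.05  0.29 -0.01] 0.0354
t 18.15 yaw -0.1933 nose depth 0.0801 lat-h0..3 [-0.0442 -0.0002  0.0438  0.0878] z-.085 -0.0003 F(g) -4.6 0.5 0.5 [ 0.15  0.69 -0.07] 0.0354
```

The shoulder has met the plate: -4.6 N axial, no further advance at 80 mm. Release.

```bash
python3 steer.py '0 0 0 0; 0 0 0 0; 0 0 0 0; 0 0 0 0; 0 0 0 0' 0.07 20; python3 steer.py '0 0 0 0; 0 0 0 0'|tail -3;  python3 - <<'E'
from h import *
d=shot("wrist"); cv2.imwrite("pics/w4.png",cv2.cvtColor(d["img"],cv2.COLOR_RGB2BGR))
E
```

```text
clock: 18.57
position: [0.5953, 0.0584, 0.0946]
ee_rot: [0.0, 0.995, -0.096, 0.001]
contact_force: [-0.2, 0.1, 0.3]
width: 0.07
gripper_force: 0.0
contact_force: [0.6, -1.2, 0.2]
width: 0.0701
gripper_force: 0.0
```

View pics/w4.png

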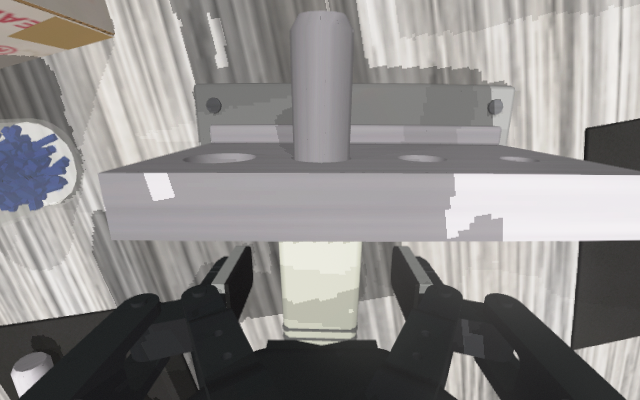

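Hole row seen from behind: the shaft passes through the second-widest hole, and the nose is at (321,12). The nose row shifted from about 0 to 12, so I'll lift clear and measure whether a gap opened at the shoulder.

```bash
python3 steer.py '0 0 -0.01 0; 0 0 -0.02 0; 0 0 -0.03 0; 0 0 -0.03 0; 0 0 -0.03 0'>/dev/null; python3 steer.py '-0.03 0 -0.02 0; -0.03 0 -0.02 0; -0.02 0 0 0; 0 0 0 0; 0 0 0 0'>/dev/null;python3 steer.py '0 0 0 0; 0 0 0 0; 0 0 0 0'|head -3;  python3 - <<'E'
from h import *
d=shot("wrist"); cv2.imwrite("pics/w5.png",cv2.cvtColor(d["img"],cv2.COLOR_RGB2BGR)); np.save("w5.npy",d["img"]); np.save("w5T.npy",d["T"])
E
```

```text
clock: 19.87
position: [0.5169, 0.0736, 0.2537]
ee_rot: [0.0, 0.995, -0.097, -0.0]
```

View pics/w5.png

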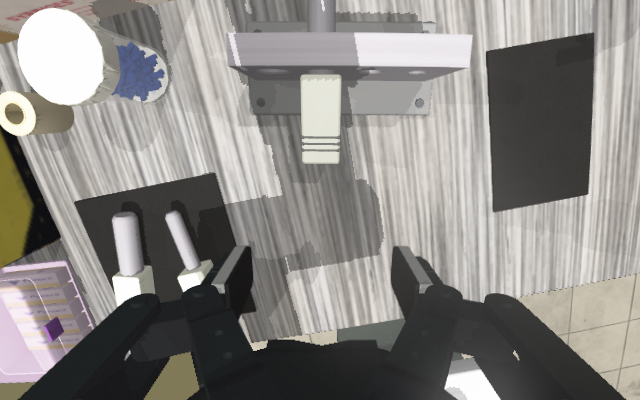

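The handle's top face spans rows 76 to 163 (columns 302–341) in front of hole1. Comparing its front edge with the plate's front face:

Run:
```python
from h import *
d=shot("wrist"); g=cv2.cvtColor(d["img"],cv2.COLOR_RGB2GRAY).astype(int)
for u in (312,321,330): print(u,g[60:90,u].tolist(),"|",g[148:170,u].tolist())
for v in (85,150): print(v,g[v,296:308].tolist(),g[v,334:348].tolist())
y=-.194; gx=np.array([np.cos(y),np.sin(y)]); gy=np.array([-np.sin(y),np.cos(y)])
for z in (.103,.101,.098):
    P=onz(d,[(321,74),(321,76),(321,78),(321,153),(321,163)],z)[:,:2]; print(z,"gx-front",(P@gx-.6025).round(4),"lat-h1",(P@gy-.1723).round(4))
Q=onz(d,[(260,68),(380,68),(440,68)],.12)[:,:2]; print("plate front edge",(Q@gx-.6025).round(4))
```

```text
312 [167, 166, 164, 162, 162, 114, 87, 86, 86, 98, 112, 112, 113, 118, 165, 198, 197, 199, 199, 208, 229, 229, 229, 229, 229, 228, 229, 229, 229, 229] | [224, 148, 129, 200, 227, 227, 228, 226, 227, 227, 227, 226, 226, 225, 200, 166, 106, 103, 105, 106, 106, 106]
321 [168, 165, 164, 164, 163, 114, 88, 87, 88, 113, 122, 123, 122, 126, 163, 199, 198, 199, 208, 230, 229, 229, 230, 229, 230, 229, 229, 229, 229, 229] | [224, 149, 131, 200, 226, 227, 226, 226, 225, 226, 226, 225, 226, 225, 202, 169, 107, 108, 107, 109, 110, 108]
330 [168, 167, 165, 164, 162, 116, 89, 88, 88, 97, 109, 109, 110, 113, 153, 197, 197, 198, 208, 230, 230, 230, 230, 230, 230, 230, 230, 230, 229, 230] | [223, 150, 131, 199, 226, 226, 226, 226, 225, 226, 225, 225, 225, 223, 206, 174, 107, 106, 108, 109, 110, 112]
85 [100, 100, 99, 100, 142, 205, 221, 228, 228, 228, 229, 229] [230, 229, 229, 229, 227, 215, 196, 134, 103, 102, 102, 102, 104, 104]
150 [105, 115, 122, 127, 125, 106, 119, 121, 126, 130, 131, 128] [129, 128, 128, 123, 122, 115, 102, 109, 109, 118, 125, 117, 109, 120]
0.103 gx-front [-0.0047 -0.0063 -0.0079 -0.0717 -0.0808] lat-h1 [0.0003 0.0003 0.0003 0.0003 0.0002]
0.101 gx-front [-0.0044 -0.006  -0.0077 -0.072  -0.0812] lat-h1 [0.0003 0.0003 0.0003 0.0003 0.0003]
0.098 gx-front [-0.0041 -0.0057 -0.0073 -0.0723 -0.0816] lat-h1 [0.0003 0.0003 0.0003 0.0003 0.0003]
plate front edge [-0.0021 -0.002  -0.0014]
```

The handle's top front edge is 4.7 mm out and its rear edge about 82 mm out. That fits a shoulder in contact at its lower edge, with the handle sagging by the hole's play (2 mm over 24 mm, about 0.08 rad). That puts the shoulder centre about 2 mm out, within 6 mm. I'll check that it isn't moving, then hand in.

```bash
python3 steer.py '0 0 0 0; 0 0 0 0; 0 0 0 0; 0 0 0 0; 0 0 0 0'|head -2
python3 - <<'E'
from h import *
d=shot("wrist"); a=np.load("w5.npy").astype(int)
print("change in handle region",np.abs(d["img"].astype(int)-a)[70:170,300:345].mean(), probe_bus.get_state()["contact_force"])
print(manip.sign_off())
E
```

```text
clock: 20.38
position: [0.5161, 0.0739, 0.2542]
change in handle region 6.825555555555556 [0.79414095 1.03432405 0.23807792]
the job is handed in; nothing more can be done
None
```

The dilator's shaft is 24 mm: it passed the 31 and 26 mm holes and was stopped at the 21 mm hole under 11 N. I left it released in the 26 mm hole, shoulder about 2 mm out by my estimate, and handed in at about 20 s; the final stillness check was unclear (the arm had shifted about 1 mm), and no verdict was returned.

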